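Fit the flatted starter switch into its panel slot

ROBOT

A 6-joint arm with a two-finger parallel gripper is mounted at the origin on the work surface. World frame = base frame: x ahead of the robot, y to its left, z up, the work surface at z = 0. Lengths are in mm, angles in rad, forces in N, time in s.
With the tool pointing down it reaches from about 350 to 875 mm from the base axis. Payload 4.2 kg.
Tool frame: the origin (TCP) lies at the very end of the fingers, on their centre line; the grasp point (between the pads) lies 19 mm behind it; z points along the fingers, y is the line along which they close (so a half turn about z gives the same grasp; the last joint's range is limited). The gripper opens to 85 mm and grips with 20 to 120 N. Pads are 22 mm wide; open, the fingers measure 114 mm over their backs; the gripper's body (76 mm by 85 mm) begins 54 mm behind the grasp point. The pads swing forward as they close: fully open they stand 13 mm farther back than shut.
Start: joints at [-0.91, 0.385, 0.008, 0, -1.194, -0.259], TCP at [244.435, -575.196, 231.312] pointing down, gripper open.
Joint ranges: [-3.14, 3.14], [-1.21, 2.06], [-1.07, 1.41], [-3.16, 2.05], [-2.99, -0.16], [-3.1, 3.1]. Speed limits (rad/s): [2.79, 2.79, 3.14, 3.14, 3.14, 3.14].

INTERFACE

Orientations are given as a unit quaternion [x, y, z, w].
In Python, from bench import arm, optics gives the robot as it stands. The module is installed in compiled form; this text tells all that it offers.
- The arm moves only by the tool step_arm, never from a script. Its argument "motion" is a list of rows, each an object with "dr": the turn, a rotation vector about the tool's x, y, z in units of 8 degrees (1.0 is 8 degrees), a list of three; "slide": the shift along the tool's x, y, z in mm, a list of three; "jaw": the finger opening in mm, from 0 to 85.4. A call has exactly 8 rows; each row is the pose to reach, as a shift and turn from the pose commanded when the call began, along the tool's axes at that moment; what a row does not reach only later rows make up. A row lasts 1/8 s, in which the tool goes at most 62.5 mm and 10.7 degrees, less where a joint would pass 70% of its speed; a pose out of reach is approached as far as the arm can. A call with a gripper value outside its range is refused whole. The fingers move at their own pace and stop on an object; the grip force is fixed at half the most. Time passes only in rows, so rows that repeat a pose let the fingers close, or fill a call up. It gives the time, the measured TCP pose, the force, the opening and the grip force at its end, in the units of the state.
- arm.read_state(): the state, without advancing time (a new reading comes with each control period).
- optics.get_image(name): name is "scene" or "side" or "wrist"; returns the picture (480x640x3 uint8, blue, green, red); there is no depth.
- optics.camera_info(name): a dict with "camera_matrix" (3x3 intrinsics, pixels), "view" (4x4, takes a point from world to camera coordinates); the wrist camera has in their place "T_tool_cam" (4x4, takes a point from camera to tool coordinates, whose origin is the TCP and whose axes are the flange's). Camera axes: x right, y up, looking along -z (the intrinsics and any distortion apply to the point x, -y, -z); pixel columns grow to the right and rows downward; lengths in mm; the calibration is good to about 2 mm. A picture is of the moment at which its call begins: read the wrist's pose just before it. camera_info takes no time and is no camera call.
- arm.job_done(): hands the job in; it is judged then, once.
The state is a dict: "clock": time; "joints": joint angles; "joint_vel": joint speeds; "joint_efforts": joint torques, N m; "position": TCP position; "ee_rot": TCP orientation; "contact_force": force on the tool from outside, world axes, zero at the start; "wrist_torque": the same for the moment, N m; "gripper_width": finger opening in mm; "grasp_force": force on a finger pad.
Only numpy, scipy, OpenCV 4.12 (cv2) and the standard library are available. Lean on these libraries where they do the work, as an engineer would, in place of code of your own. Each camera call takes 0.05 s, during which the arm holds its last target. There are 200 camera calls.

TASK

Fit the chrome starter switch into the clamped black switch panel: pick it up by its bar grip, turn it so that its flatted shank matches the white-outlined oblong slot, and lower the shank through until the round flange sits flat on the panel, without dropping it in. Leave the ivory toggle and the green jewel where they stand on the bench.

Things in the scene. Friction and masses are not known exactly. Their poses are not given: they have to be found in the camera images.
- starter_grip (a point): Loose chrome switch, 0.15-0.31 kg, upright on the bench. Bottom up: shank 34 x 18, 30 mm long; round flange 60 wide, 5 thick; bar grip 42 long, 16 thick, 40 tall, red line on top; all on one axis, bar and shank parallel. Point: on the axis in the bar, 18 mm below its top, 27 above flange underside, 57 above foot. x: long way of bar and shank; y: across the 16 mm (pinch along y); z up.
- slot (a point): Oblong slot 46 x 30 mm through the fixed level black panel (6 mm thick, top 60 mm above bench, open below), outlined in white. Point: slot centre at the panel's top face. x: long way of slot, y: across, z up. The clamp stands 100 mm off at the -x end, 62 mm above the panel; a 22 mm round hole between stays empty. Switch home: starter_grip 27 mm above this point, x axes parallel, either way round.
- toggle_mid (a point): Loose ivory bakelite toggle with cracked round base 52 mm wide, 22 mm tall, and stubby lever, 61 mm tall in all, standing on the bench. Point: on its axis, 30 mm above its foot. Leave alone.
- jewel_mid (a point): Loose green glass jewel in a round brass bezel, 48 mm wide, 31 mm tall, standing on the bench. Point: on its axis, 15 mm above its foot. Leave alone. (A fixed brass compass bowl, 104 mm wide, 50 mm tall, also stands at the far left.)
There are look-alikes about, which are no part of the job. What is shaped like the part that bears starter_grip but pink or purple is not meant.

How it is judged (in metres and radians):
At the end, for the whole second after the job is handed in: The starter switch is home in the oblong slot and at rest: its grip point 27 mm (within 5 mm) above the slot's centre, within 14 mm of it sideways, upright within 7 degrees, its long way along the slot's within 27 degrees; the toggle and the jewel are within 30 mm of where they stood (z of starter_grip in the frame of slot between 0.022 and 0.032 m and horizontal distance between starter_grip and slot below 0.014 m and angle between the x axis of starter_grip and the x axis of slot, either way round below 0.48 rad and angle between starter_grip's own z axis and vertical below 0.12 rad and linear speed of starter below 0.02 m/s and distance of each of toggle_mid, jewel_mid from where it was at the start of the episode below 0.03 m); the robot touches nothing.
It fails at once if the ivory toggle was moved more than 30 mm (distance of toggle_mid from where it was at the start of the episode above 0.03 m).
It fails at once if the green jewel was moved more than 30 mm (distance of jewel_mid from where it was at the start of the episode above 0.03 m).
It fails at once if the starter switch was let go over the slot while still more than 15 mm above home (horizontal distance between starter_grip and slot below 0.03 m and z of starter_grip in the frame of slot above 0.042 m and contact force between starter and the fingers below 0.2 N).
It also fails if it takes over 34 s, if anything falls off the work surface, if the arm or the gripper's body presses on something with over 40 N, if the wrist force passes 120 N, or if a joint passes its speed limit or range.

## Working session

There is one attempt and no reset: what is moved stays moved. The work goes in short steps, Python scripts to look and compute and a tool call to move; the robot and the scene stay as the last step left them, time stands still between calls to the robot, and variables do not carry over. Pictures are saved under pics/ and viewed, at most 10 in all, crops included, and the job is handed in when it is done.

Besides the shell and the picture viewer there is one more tool, called after ">>>" as name([rows], argument=value, ...), one row to a line, values as JSON. step_arm: Moves the arm, as the interface text tells. Its arguments: {"type":"object","properties":{"motion":{"type":"array","items":{"type":"object","properties":{"dr":{"type":"array","items":{"type":"number"}},"slide":{"type":"array","items":{"type":"number"}},"jaw":{"type":"number"}}}}},"required":["motion"]}

```bash
mkdir -p pics; python3 - <<'E'
from bench import arm, optics
import cv2,numpy as np
np.set_printoptions(suppress=True,precision=4)
for n in("scene","side","wrist"):
    cv2.imwrite(f"pics/{n}0.png",optics.get_image(n))
    print(n,optics.camera_info(n))
print(arm.read_state())
E
```

```text
scene {'camera_matrix': array([[500.9999,   0.    , 316.7491],
       [  0.    , 500.9999, 234.8741],
       [  0.    ,   0.    ,   1.    ]]), 'view': array([[  -0.8684,    0.4954,    0.0214,  518.6843],
       [  -0.2966,   -0.5534,    0.7783,  141.8696],
       [   0.3974,    0.6695,    0.6275, -975.6334],
       [   0.    ,    0.    ,    0.    ,    1.    ]])}
side {'camera_matrix': array([[607.4689,   0.    , 320.8497],
       [  0.    , 607.4689, 240.9834],
       [  0.    ,   0.    ,   1.    ]]), 'view': array([[  -0.9172,   -0.3984,    0.003 ,  552.2937],
       [   0.2446,   -0.5572,    0.7935, -207.1972],
       [  -0.3145,    0.7285,    0.6086, -833.1525],
       [   0.    ,    0.    ,    0.    ,    1.    ]])}
wrist {'camera_matrix': array([[338.1614,   0.    , 321.6176],
       [  0.    , 338.1614, 236.3799],
       [  0.    ,   0.    ,   1.    ]]), 'T_tool_cam': array([[  -0.0006,    0.9546,    0.2979,   76.0122],
       [   1.    ,    0.0007,   -0.0005,    0.2403],
       [  -0.0007,    0.2979,   -0.9546, -142.7811],
       [   0.    ,    0.    ,    0.    ,    1.    ]])}
{'clock': 0.15, 'joints': array([-0.9104,  0.3854,  0.007 , -0.0003, -1.194 , -0.2586]), 'joint_vel': array([-0.001 , -0.0042,  0.0044,  0.0023,  0.0015,  0.0002]), 'joint_efforts': array([ -0.0004, -39.2678,  18.8581,   4.1887,  -0.0034,  -0.    ]), 'position': array([ 244.272 , -574.8271,  230.4875]), 'ee_rot': array([-0.1995,  0.9799,  0.0008, -0.0002]), 'contact_force': array([0.6288, 0.1435, 0.0083]), 'wrist_torque': array([ 0.0173, -0.0598, -0.012 ]), 'grasp_force': 0.0, 'gripper_width': 85.37463166865108}
```

View pics/scene0.png

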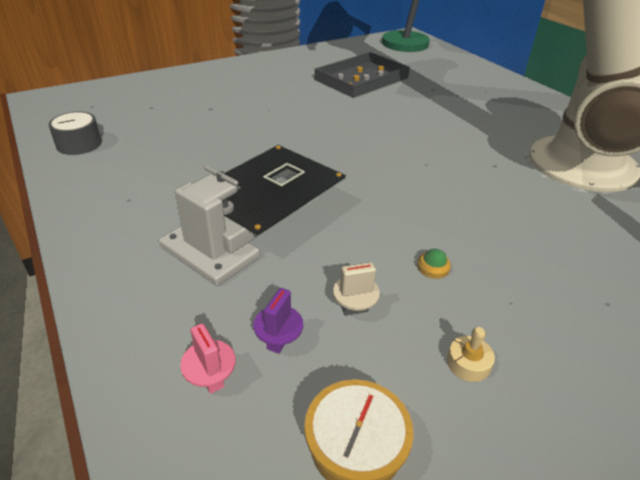

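View pics/side0.png

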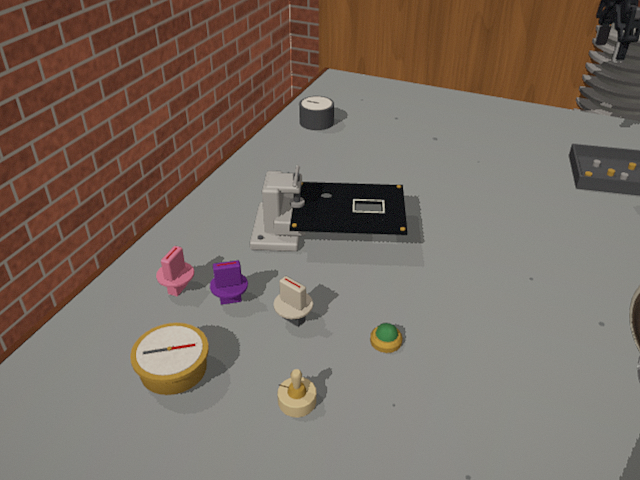

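The scene view has the chrome switch at (357,285) with its red line at (357,267), and the slot at (285,174). The side view has the switch at (292,300) and the slot at (369,206). The purple and pink ones are decoys.

```bash
cat > h.py <<'E'
from bench import arm, optics
import cv2,numpy as np
np.set_printoptions(suppress=True,precision=3)
def ray(n,uv,T=None):
    i=optics.camera_info(n); K=i["camera_matrix"]
    W=np.linalg.inv(i["view"]) if T is None else T@i["T_tool_cam"]
    uv=np.atleast_2d(np.float64(uv))
    d=np.c_[(uv[:,0]-K[0,2])/K[0,0],-(uv[:,1]-K[1,2])/K[1,1],-np.ones(len(uv))]@W[:3,:3].T
    return W[:3,3],d
def plane(n,uv,z,T=None):
    o,d=ray(n,uv,T); return o+d*((z-o[2])/d[:,2])[:,None]
def mask(im,roi,kind):
    x0,y0,x1,y1=roi; h=cv2.cvtColor(im,cv2.COLOR_BGR2HSV); H,S,V=cv2.split(h)
    m={'red':((H<8)|(H>172))&(S>130)&(V>80),'white':(V>170)&(S<60),'green':(H>45)&(H<80)&(S>100),'ivory':(H>15)&(H<32)&(S>50)&(V>120),'purple':(H>130)&(H<160)&(S>100)}[kind]
    o=np.zeros(m.shape,np.uint8); o[y0:y1,x0:x1]=m[y0:y1,x0:x1]*255; return o
def big(m): return max(cv2.findContours(m,cv2.RETR_EXTERNAL,cv2.CHAIN_APPROX_NONE)[0],key=cv2.contourArea)[:,0,:]
def rect(P):
    (c,s,_)=r=cv2.minAreaRect(np.float32(P[:,:2])); b=cv2.boxPoints(r)
    e=[b[1]-b[0],b[2]-b[1]]; e=max(e,key=np.linalg.norm)
    return np.array(c),np.array(s),np.degrees(np.arctan2(e[1],e[0]))%180
E
python3 - <<'E'
from h import *
for n,rr,sr,g,iv,pu in(("scene",(335,255,385,280),(255,155,315,195),(410,240,460,280),(440,320,500,385),(240,270,310,360)),("side",(270,270,315,295),(345,190,395,222),(365,315,410,355),(270,365,325,420),(205,250,252,310))):
    im=cv2.imread(f"pics/{n}0.png")
    ys,xs=np.nonzero(mask(im,rr,'red')); P=plane(n,np.c_[xs,ys],75)
    print(n,'bar',len(xs),*rect(P),P.mean(0))
    c=big(mask(im,sr,'white')); print('slot',len(c),*rect(plane(n,c,60)))
    for k,r,z in(('green',g,20),('ivory',iv,20),('purple',pu,40)):
        m=mask(im,r,k); ys,xs=np.nonzero(m)
        if len(xs): print(k,len(xs),plane(n,[[xs.mean(),ys.mean()]],z))
E
```

```text
scene bar 25 [601.968 110.184] [ 1.994 25.738] 163.3052 [601.689 110.267  75.   ]
slot 12 [ 594.861 -124.367] [4.075 9.893] 135.31383
green 231 [[458.017  99.944  20.   ]]
ivory 1754 [[534.909 252.975  20.   ]]
purple 1828 [[716.291 115.325  40.   ]]
side bar 21 [600.847 109.149] [ 2.243 27.724] 164.4567 [601.009 109.129  75.   ]
slot 44 [ 598.406 -146.318] [42.16  17.889] 77.66353
green 310 [[454.811  97.149  20.   ]]
ivory 1293 [[527.997 253.925  20.   ]]
purple 1176 [[711.191 113.187  40.   ]]
```

```bash
python3 - <<'E'
from h import *
for n,(x0,y0,x1,y1) in(("scene",(258,158,312,192)),("side",(348,194,392,219))):
    g=cv2.cvtColor(cv2.imread(f"pics/{n}0.png"),cv2.COLOR_BGR2GRAY)
    for th in(100,130):
        m=np.zeros_like(g); m[y0:y1,x0:x1]=(g[y0:y1,x0:x1]>th)*255
        c=big(m); print(n,th,len(c),*rect(plane(n,c,60)))
    print(c.min(0),c.max(0))
s=arm.read_state()
from scipy.spatial.transform import Rotation as R
print(s['position'],R.from_quat(s['ee_rot']).as_matrix())
E
```

```text
scene 100 83 [ 576.226 -146.387] [59.228 43.382] 20.30465
scene 130 80 [ 576.217 -146.306] [57.07  40.858] 20.356121
[264 163] [303 185]
side 100 85 [ 574.57  -148.228] [59.075 41.314] 23.72645
side 130 153 [ 574.21  -148.385] [56.611 41.314] 23.726387
[353 199] [384 212]
[ 244.272 -574.827  230.488] [[-0.92  -0.391 -0.001]
 [-0.391  0.92   0.001]
 [ 0.     0.002 -1.   ]]
```

>>> step_arm([
  {"dr": [0, 0, 0.6], "slide": [-41, 34, 0], "jaw": 85},
  {"dr": [0, 0, 1.2], "slide": [-82, 68, 0], "jaw": 85},
  {"dr": [0, 0, 1.8], "slide": [-123, 101, 0], "jaw": 85},
  {"dr": [0, 0, 2.4], "slide": [-164, 135, 0], "jaw": 85},
  {"dr": [0, 0, 3.0], "slide": [-206, 169, 0], "jaw": 85},
  {"dr": [0, 0, 3.6], "slide": [-247, 203, 0], "jaw": 85},
  {"dr": [0, 0, 4.3], "slide": [-288, 236, 0], "jaw": 85},
  {"dr": [0, 0, 4.9], "slide": [-330, 270, 0], "jaw": 85},
])

```text
clock: 1.15
position: [443.0, -196.0, 231.3]
ee_rot: [0.142, 0.99, 0.0, 0.0]
contact_force: [1.0, -0.7, -0.3]
gripper_width: 85.2
grasp_force: 0.0
```

```bash
cat >> h.py <<'E'
from scipy.spatial.transform import Rotation as R
def go(target,yaw):
    s=arm.read_state(); M=R.from_quat(s['ee_rot']).as_matrix(); p=s['position']
    a=np.degrees(np.arctan2(M[1,0],M[0,0])); d=(yaw-a+90)%180-90
    print('t',s['clock'],'p',p,'yaw',a,'tilt',M[:,2],'F',s['contact_force'],'w',s['gripper_width'],s['grasp_force'])
    print('joints',s['joints'],'slide',M.T@(np.array(target)-p),'drz',-d/8)
E
python3 -c "
from h import *
go([601.4,109.7,231],164)"
```

```text
t 1.15 p [ 442.975 -195.962  231.287] yaw 163.65840320008084 tilt [ 0.  0. -1.] F [ 0.996 -0.672 -0.252] w 85.19126764790605 0.0
joints [-0.08   0.144 -0.325 -0.    -1.102 -1.776] slide [-66.023 337.889   0.321] drz -0.04269959998989492
```

>>> step_arm([
  {"dr": [0, 0, 0], "slide": [-9, 48, 0], "jaw": 85},
  {"dr": [0, 0, 0], "slide": [-19, 98, 0], "jaw": 85},
  {"dr": [0, 0, 0], "slide": [-29, 148, 0], "jaw": 85},
  {"dr": [0, 0, 0], "slide": [-39, 198, 10], "jaw": 85},
  {"dr": [0, 0, 0], "slide": [-48, 248, 25], "jaw": 85},
  {"dr": [0, 0, 0], "slide": [-58, 298, 40], "jaw": 85},
  {"dr": [0, 0, 0], "slide": [-66, 338, 60], "jaw": 85},
  {"dr": [0, 0, 0], "slide": [-66, 338, 60], "jaw": 85},
])

```text
clock: 2.15
position: [599.7, 110.6, 168.3]
ee_rot: [0.139, 0.99, -0.001, -0.002]
contact_force: [0.0, -1.0, -0.8]
gripper_width: 85.4
grasp_force: 0.0
```

```bash
python3 - <<'E'
from h import *
go([601.4,109.7,41],164)
cv2.imwrite('pics/w1.png',optics.get_image('wrist'))
E
```

```text
t 2.15 p [599.744 110.56  168.333] yaw 163.97511691402988 tilt [-0.005 -0.002 -1.   ] F [ 0.001 -1.05  -0.82 ] w 85.44015433634618 0.0
joints [ 0.447  0.411 -0.117 -0.001 -1.048 -2.297] slide [ -2.329  -0.025 127.325] drz -0.0031103857462646545
```

View pics/w1.png

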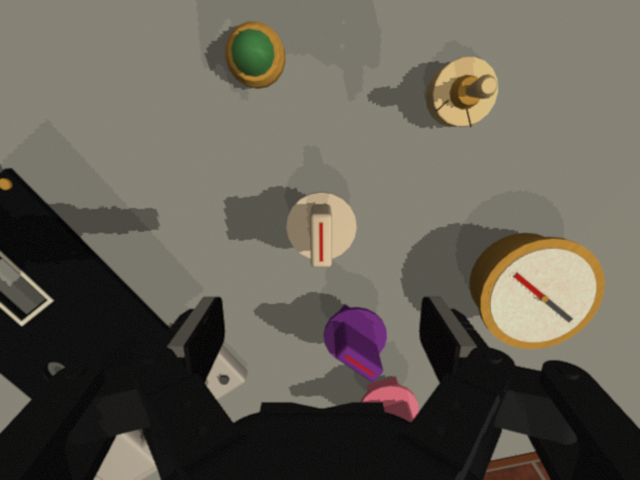

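The wrist view has the switch centred at (321,240), bar vertical in the picture, between the fingers. The purple decoy at (355,340) is clear of the finger path.

```bash
python3 - <<'E'
from h import *
s=arm.read_state(); T=np.eye(4); T[:3,:3]=R.from_quat(s['ee_rot']).as_matrix(); T[:3,3]=s['position']
im=optics.get_image('wrist')
ys,xs=np.nonzero(mask(im,(300,205,345,270),'red')); print(len(xs),*rect(plane('wrist',np.c_[xs,ys],75,T)))
go([601.4,109.7,41],164)
E
```

```text
151 [600.806 109.85 ] [ 2.253 28.701] 163.91829
t 2.25 p [599.768 108.557 170.705] yaw 163.85523299242465 tilt [-0.001 -0.001 -1.   ] F [ 0.128 -0.627  0.045] w 84.62810614669225 0.0
joints [ 0.444  0.407 -0.117  0.    -1.049 -2.297] slide [ -1.405   1.7   129.702] drz -0.018095875946919193
```

>>> step_arm([
  {"dr": [0, 0, 0], "slide": [-1, 1, 25], "jaw": 85},
  {"dr": [0, 0, 0], "slide": [-1, 1, 55], "jaw": 85},
  {"dr": [0, 0, 0], "slide": [-1, 1, 85], "jaw": 85},
  {"dr": [0, 0, 0], "slide": [-1, 1, 110], "jaw": 85},
  {"dr": [0, 0, 0], "slide": [-1, 1, 129], "jaw": 85},
  {"dr": [0, 0, 0], "slide": [-1, 1, 129], "jaw": 60},
  {"dr": [0, 0, 0], "slide": [-1, 1, 129], "jaw": 10},
  {"dr": [0, 0, 0], "slide": [-1, 1, 129], "jaw": 5},
])

```text
clock: 3.25
position: [602.1, 109.3, 43.8]
ee_rot: [0.141, 0.99, 0.001, 0.001]
contact_force: [1.3, 0.8, 0.6]
gripper_width: 31.5
grasp_force: 0.0
```

>>> step_arm([
  {"dr": [0, 0, 0], "slide": [0, 0, 0], "jaw": 5},
  {"dr": [0, 0, 0], "slide": [0, 0, 0], "jaw": 5},
  {"dr": [0, 0, 0], "slide": [0, 0, 0], "jaw": 5},
  {"dr": [0, 0, 0], "slide": [0, 0, 0], "jaw": 5},
  {"dr": [0, 0, 0], "slide": [0, 0, 0], "jaw": 5},
  {"dr": [0, 0, 0], "slide": [0, 0, 0], "jaw": 5},
  {"dr": [0, 0, 0], "slide": [0, 0, 0], "jaw": 5},
  {"dr": [0, 0, 0], "slide": [0, 0, 0], "jaw": 5},
])

```text
clock: 4.25
position: [602.1, 109.5, 43.5]
ee_rot: [0.14, 0.99, 0.0, 0.001]
contact_force: [0.2, -0.7, 5.0]
gripper_width: 15.1
grasp_force: 59.2
```

>>> step_arm([
  {"dr": [0, 0, 0], "slide": [0, 0, -10], "jaw": 5},
  {"dr": [0, 0, 0], "slide": [0, 0, -30], "jaw": 5},
  {"dr": [0, 0, 0], "slide": [0, 0, -55], "jaw": 5},
  {"dr": [0, 0, 0], "slide": [0, 0, -80], "jaw": 5},
  {"dr": [0, 0, 0], "slide": [0, 0, -105], "jaw": 5},
  {"dr": [0, 0, 0], "slide": [0, 0, -130], "jaw": 5},
  {"dr": [0, 0, 0], "slide": [0, 0, -140], "jaw": 5},
  {"dr": [0, 0, 0], "slide": [0, 0, -140], "jaw": 5},
])

```text
clock: 5.25
position: [601.2, 109.3, 182.4]
ee_rot: [0.141, 0.99, 0.0, 0.0]
contact_force: [0.2, -0.2, -2.0]
gripper_width: 15.4
grasp_force: 58.4
```

```bash
python3 -c "
from h import *
go([575.3,-147.3,182],22)"
```

```text
t 5.25 p [601.185 109.342 182.359] yaw 163.80861769141012 tilt [ 0.     0.001 -1.   ] F [ 0.21  -0.249 -2.039] w 15.42326095858463 58.43928515911102
joints [ 0.444  0.398 -0.099 -0.001 -1.073 -2.297] slide [ -46.706 -253.68     0.216] drz -4.773922788573735
```

>>> step_arm([
  {"dr": [0, 0, -0.4], "slide": [-4, -22, 0], "jaw": 5},
  {"dr": [0, 0, -1.1], "slide": [-11, -60, 0], "jaw": 5},
  {"dr": [0, 0, -1.9], "slide": [-19, -103, 0], "jaw": 5},
  {"dr": [0, 0, -2.7], "slide": [-27, -146, 0], "jaw": 5},
  {"dr": [0, 0, -3.5], "slide": [-35, -189, 0], "jaw": 5},
  {"dr": [0, 0, -4.3], "slide": [-42, -228, 0], "jaw": 5},
  {"dr": [0, 0, -4.77], "slide": [-46.7, -253.7, 0], "jaw": 5},
  {"dr": [0, 0, -4.77], "slide": [-46.7, -253.7, 0], "jaw": 5},
])

```text
clock: 6.25
position: [574.2, -148.9, 180.5]
ee_rot: [-0.189, 0.982, 0.001, -0.002]
contact_force: [-0.0, 1.0, -1.0]
gripper_width: 15.2
grasp_force: 58.7
```

```bash
python3 - <<'E'
from h import *
go([575.3,-147.3,104],22)
for n in('scene','side','wrist'):
    im=optics.get_image(n); cv2.imwrite(f'pics/{n}2.png',im)
a,b=cv2.imread('pics/scene2.png'),cv2.imread('pics/side2.png')
f=lambda i,x,y:cv2.resize(i[y:y+200,x:x+140],(400,571))
cv2.imwrite('pics/c2.png',np.hstack([f(a,215,60),f(b,300,60)]))
E
```

```text
t 6.25 p [ 574.25  -148.911  180.499] yaw -158.21230856790243 tilt [-0.003  0.    -1.   ] F [-0.038  0.981 -1.017] w 15.154784556763294 58.658283948898315
joints [ 0.019  0.373 -0.144 -0.001 -1.057 -1.209] slide [-1.801  0.98  76.496] drz -0.02653857098780321
```

View pics/c2.png

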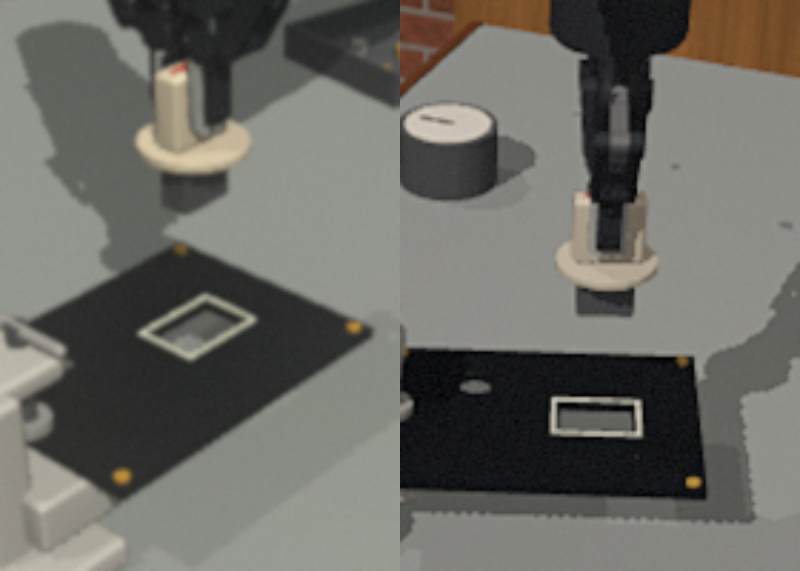

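View pics/wrist2.png

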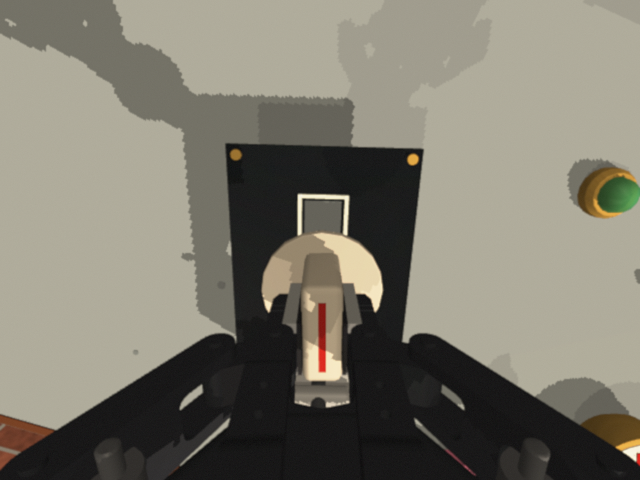

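The two views show the switch held upright about 80 mm above the slot. The flange centres are near scene (283,110) and side (372,151), and the bar is parallel to the slot in the wrist view. I'll check the offsets by triangulating flange and slot.

```bash
python3 - <<'E'
from h import *
print(plane('scene',[[282.7,110.5]],172), plane('side',[[372.5,150.7]],172))
im=cv2.imread('pics/wrist2.png')
s=arm.read_state(); T=np.eye(4); T[:3,:3]=R.from_quat(s['ee_rot']).as_matrix(); T[:3,3]=s['position']
m=np.zeros((480,640),np.uint8); m[190:235,290:355]=(cv2.cvtColor(im,cv2.COLOR_BGR2GRAY)[190:235,290:355]>150)*255
ys,xs=np.nonzero(m); t=ys<199
print('far edge of slot outline mid',plane('wrist',[[xs[t].min(),197],[xs[t].max(),197],[(xs[t].min()+xs[t].max())/2,194]],60,T))
ys,xs=np.nonzero(mask(im,(310,295,335,380),'red')); print('bar',*rect(plane('wrist',np.c_[xs,ys],214,T)))
a=np.radians(22); print('pred far edge', np.array([575.3,-147.3])-28.5*np.array([np.cos(a),np.sin(a)]))
go([575.3,-147.3,104],22)
E
```

```text
[[ 578.878 -140.051  172.   ]] [[ 572.217 -146.431  172.   ]]
far edge of slot outline mid [[ 557.465 -173.546   60.   ]
 [ 542.731 -136.922   60.   ]
 [ 547.886 -156.131   60.   ]]
bar [ 573.696 -147.242] [29.535  2.65 ] 22.103489
pred far edge [ 548.875 -157.976]
t 6.4 p [ 575.135 -146.865  181.307] yaw -158.03429883961363 tilt [-0.002  0.    -1.   ] F [-0.537 -0.069 -1.093] w 15.440885861733248 58.6567085981369
joints [ 0.022  0.372 -0.143 -0.    -1.057 -1.21 ] slide [-0.109 -0.543 77.306] drz -0.00428735495169974
```

>>> step_arm([
  {"dr": [0, 0, 0], "slide": [0, 1, 25], "jaw": 5},
  {"dr": [0, 0, 0], "slide": [0, 1, 50], "jaw": 5},
  {"dr": [0, 0, 0], "slide": [0, 1, 68], "jaw": 5},
  {"dr": [0, 0, 0], "slide": [0, 1, 75], "jaw": 5},
  {"dr": [0, 0, 0], "slide": [0, 1, 80], "jaw": 5},
  {"dr": [0, 0, 0], "slide": [0, 1, 84], "jaw": 5},
  {"dr": [0, 0, 0], "slide": [0, 1, 86], "jaw": 5},
  {"dr": [0, 0, 0], "slide": [0, 1, 86], "jaw": 5},
])

```text
clock: 7.4
position: [575.3, -146.5, 96.5]
ee_rot: [-0.191, 0.982, -0.0, 0.0]
contact_force: [-0.1, -0.5, -2.0]
gripper_width: 15.1
grasp_force: 58.7
```

```bash
python3 - <<'E'
from h import *
go([575.3,-147.3,73],22)
E
```

```text
t 7.4 p [ 575.261 -146.538   96.54 ] yaw -158.02779928123982 tilt [ 0. -0. -1.] F [-0.121 -0.47  -1.975] w 15.064674039025991 58.738142251968384
joints [ 0.023  0.458 -0.245  0.    -0.867 -1.21 ] slide [ 0.258 -0.717 23.54 ] drz -0.003474910154977806
```

No contact force, so the shank has entered the slot. Continuing down.

>>> step_arm([
  {"dr": [0, 0, 0], "slide": [0, 0, 6], "jaw": 5},
  {"dr": [0, 0, 0], "slide": [0, 0, 12], "jaw": 5},
  {"dr": [0, 0, 0], "slide": [0, 0, 17], "jaw": 5},
  {"dr": [0, 0, 0], "slide": [0, 0, 20], "jaw": 5},
  {"dr": [0, 0, 0], "slide": [0, 0, 22], "jaw": 5},
  {"dr": [0, 0, 0], "slide": [0, 0, 23], "jaw": 5},
  {"dr": [0, 0, 0], "slide": [0, 0, 23], "jaw": 5},
  {"dr": [0, 0, 0], "slide": [0, 0, 23], "jaw": 5},
])

```text
clock: 8.4
position: [575.3, -146.5, 73.5]
ee_rot: [-0.191, 0.982, -0.0, 0.0]
contact_force: [0.3, 0.5, 0.6]
gripper_width: 15.2
grasp_force: 58.8
```

```bash
python3 - <<'E'
from h import *
go([575.3,-147.3,73],22)
a,b=optics.get_image('scene'),optics.get_image('side')
f=lambda i,x,y:cv2.resize(i[y:y+140,x:x+140],(400,400))
cv2.imwrite('pics/c3.png',np.hstack([f(a,215,90),f(b,300,110)]))
E
```

```text
t 8.4 p [ 575.259 -146.497   73.521] yaw -158.01999654466954 tilt [ 0. -0. -1.] F [0.275 0.541 0.595] w 15.22975147785946 58.78035128116608
joints [ 0.023  0.486 -0.267  0.    -0.816 -1.21 ] slide [ 0.263 -0.76   0.521] drz -0.0024995680836923384
```

View pics/c3.png

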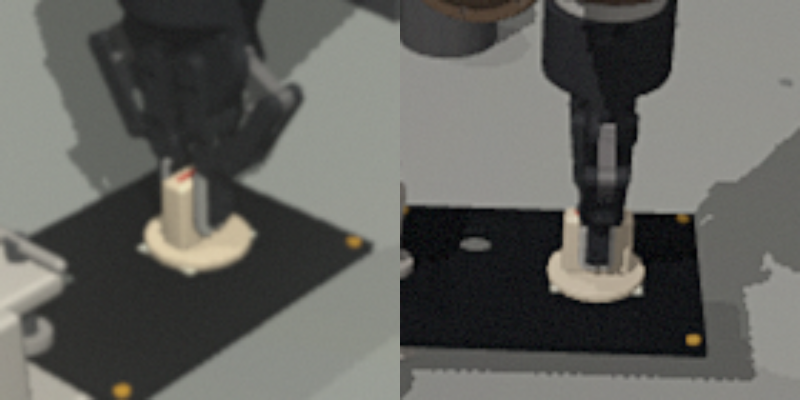

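The flange covers the slot with the outline's corners showing evenly around it, and the force has changed sign, so it is seated. Release and rise.

>>> step_arm([
  {"dr": [0, 0, 0], "slide": [0, 0, 0.5], "jaw": 15},
  {"dr": [0, 0, 0], "slide": [0, 0, 0.5], "jaw": 20},
  {"dr": [0, 0, 0], "slide": [0, 0, 0.5], "jaw": 30},
  {"dr": [0, 0, 0], "slide": [0, 0, 0.5], "jaw": 45},
  {"dr": [0, 0, 0], "slide": [0, 0, 0.5], "jaw": 60},
  {"dr": [0, 0, 0], "slide": [0, 0, 0.5], "jaw": 60},
  {"dr": [0, 0, 0], "slide": [0, 0, -5], "jaw": 60},
  {"dr": [0, 0, 0], "slide": [0, 0, -15], "jaw": 60},
])

```text
clock: 9.5
position: [575.0, -146.5, 88.6]
ee_rot: [-0.191, 0.982, 0.0, -0.0]
contact_force: [0.3, -1.0, 0.7]
gripper_width: 59.9
grasp_force: 0.0
```

>>> step_arm([
  {"dr": [0, 0, 0], "slide": [0, 0, -15], "jaw": 60},
  {"dr": [0, 0, 0], "slide": [0, 0, -35], "jaw": 60},
  {"dr": [0, 0, 0], "slide": [0, 0, -60], "jaw": 60},
  {"dr": [0, 0, 0], "slide": [0, 0, -85], "jaw": 60},
  {"dr": [0, 0, 0], "slide": [0, 0, -110], "jaw": 60},
  {"dr": [0, 0, 0], "slide": [0, 0, -120], "jaw": 60},
  {"dr": [0, 0, 0], "slide": [0, 0, -120], "jaw": 60},
  {"dr": [0, 0, 0], "slide": [0, 0, -120], "jaw": 60},
])

```text
clock: 10.5
position: [574.5, -146.4, 207.3]
ee_rot: [-0.191, 0.982, 0.0, -0.001]
contact_force: [-0.1, 1.1, -0.1]
gripper_width: 60.0
grasp_force: 0.0
```

```bash
python3 - <<'E'
from h import *
go([575.3,-147.3,73],22)
a,b=optics.get_image('scene'),optics.get_image('side')
for n,im,r in(('scene',a,(265,120,305,170)),('side',b,(350,165,395,205))):
    ys,xs=np.nonzero(mask(im,r,'red'))
    if len(xs)>3: print(n,*rect(plane(n,np.c_[xs,ys],105)))
f=lambda i,x,y:cv2.resize(i[y:y+140,x:x+140],(400,400))
cv2.imwrite('pics/c4.png',np.hstack([f(a,215,90),f(b,300,110)]))
E
```

```text
t 10.5 p [ 574.471 -146.374  207.261] yaw -158.0312342004816 tilt [-0.002  0.    -1.   ] F [-0.131  1.127 -0.119] w 59.98514825407719 0.0
joints [ 0.023  0.349 -0.109 -0.    -1.115 -1.21 ] slide [ -0.661  -1.317 134.258] drz -0.003904275060200746
side [ 574.489 -148.181] [26.134  0.   ] 23.752417
```

View pics/c4.png

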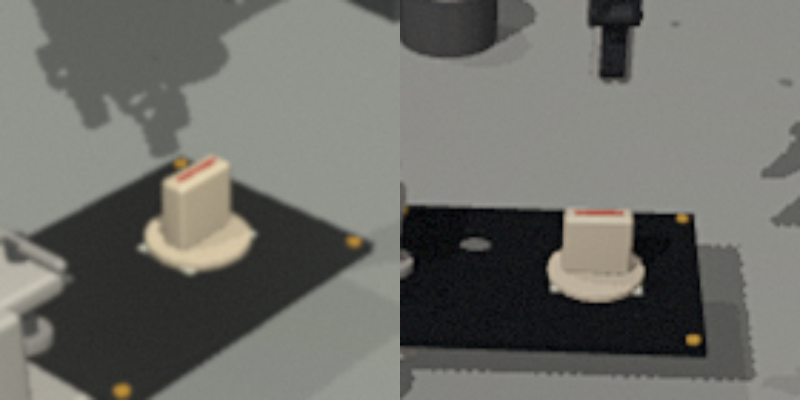

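The switch sits upright and flat, bar along the slot, with the gripper clear above. Handing in.

```bash
python3 -c "
from bench import arm
print(arm.job_done())"
```

```text
the job is handed in; nothing more can be done
None
```

The starter switch is seated in the slot, flange flat on the panel and bar along the slot, with the gripper clear; the arm stayed clear of the toggle and jewel, and I handed the job in at about 10.6 s (the hand-in gave no verdict).

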